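Tap a plaster finial to the centre of a banding wheel

ROBOT

A 6-joint arm with a two-finger parallel gripper is mounted at the origin on a cart in front of the work surface, level with it; the furniture and walls round the work are solid. World frame = base frame: x ahead of the robot, y to its left, z up, the work surface at z = 0. Lengths are in m, angles in rad, forces in N, time in s.
With the tool pointing down it reaches from about 0.425 to 1.125 m from the base axis. Payload 14.9 kg.
Tool frame: the origin (TCP) lies on the centre line of the jaws, within the pads' length; the fingertips stand 19 mm ahead of it and the grasp point (between the pads) is the TCP; z points along the fingers, y is the direction in which the jaws open and shut (so a half turn about z gives the same grasp; the last joint's range is limited). The gripper opens to 91 mm and grips with 3 to 60 N. Pads are 32 mm wide; open, the fingers measure 118 mm over their backs; the gripper's body (76 mm by 178 mm) begins 60 mm behind the grasp point.
Start: joints at [1.205, 0.379, 1.734, -0, 1.028, -0.033], TCP at [0.229, 0.662, 0.233] pointing down, gripper open.
Joint ranges: [-2.77, 2.77], [-0.74, 2.19], [0, 2.66], [-1.06, 4.2], [0.31, 2.87], [-3.08, 3.08]. Speed limits (rad/s): [1.89, 1.89, 2.39, 3.14, 3.14, 3.14].

INTERFACE

Orientations are given as a 3x3 rotation matrix whose columns are the frame's x, y, z axes.
In Python, from station import readout, imaging, arm gives the robot as it stands. The module is installed in compiled form; this text tells all that it offers.
- The arm moves only by the shell command python3 -m jog 'ROWS' [FORCE]. ROWS is JSON, a list that holds one entry, the list of rows, each a list of 7 numbers: the shift along the tool's x, y, z in cm, then the turn, a rotation vector about the tool's x, y, z in rad, then the closure, from 0 (fully open) to 1 (shut). A call has 1 to 20 rows; each row shifts and turns the commanded pose from where the row before left it, along the tool's axes as they then stand; what a row does not reach is not made up. A row lasts 1/12 s, in which the tool goes at most 41.7 mm and 7.16 degrees, less where a joint would pass 70% of its speed; a pose out of reach is approached as far as the arm can. A call is refused whole if a number of a shift passes 4.17 or a number of a turn 0.125, either way. A call with a gripper value outside its range is refused whole. The fingers move at their own pace and stop on an object; FORCE is the grip in N (left out, the last holds). Time passes only in rows, so rows that do not move let the fingers close. It gives the time, the measured TCP pose, the force and the opening at its end, in the units of the state.
- readout.get_state(): the state, without advancing time (a new reading comes with each control period).
- imaging.read_camera(name): name is "scene" or "top" or "wrist"; returns a dict with "image" (400x640x3 uint8, blue, green, red), "fov_y" (degrees; the focal length in pixels is half the picture's height over the tangent of half this angle, whatever the lens; pixels are square), "cx", "cy" (the principal point, pixels), "k1" (the pictures are not rectified: a ray, as slopes to the right and down, at radius r is drawn at 1 + k1 r^2 times it, then the intrinsics apply), "cam_to_world" (4x4, takes a point from camera to world coordinates); the wrist camera has in their place "T_tool_cam" (4x4, takes a point from camera to tool coordinates, whose origin is the TCP and whose axes are the flange's). Camera axes: x right, y down, z forward; pixel columns grow to the right and rows downward; lengths in m; the calibration is good to about 2 mm. A picture is of the moment at which its call begins: read the wrist's pose just before it. There is no depth.
- arm.job_done(): hands the job in, once; it reports no verdict.
The state is a dict: "time_s": time; "joint_pos": joint angles; "dq": joint speeds; "joint_torque": joint torques, N m; "tcp_pos": TCP position; "tcp_rot": TCP orientation; "force": force on the tool from outside, world axes, zero at the start; "torque": the same for the moment, N m; "width": opening from 0.0 (shut) to 1.0 (fully open).
Only numpy, scipy, OpenCV 4.12 (cv2) and the standard library are available. Lean on these libraries where they do the work, as an engineer would, in place of code of your own. Each camera call takes 0.05 s, during which the arm holds its last target.

TASK

A small, wobbly plaster finial stands off-centre on the banding wheel. With light fingertip taps on the side of its foot, nudge it until the foot stands wholly inside the smallest ring marked on the wheel's head, upright and still. Never pinch, lift or tip it over, and leave the tin, the plaster block and the dropper bottle where they are.

Things in the scene. Friction and masses are not known exactly. Their poses are not given: they have to be found in the camera images.
- finial: turned plaster finial, 58 mm tall, about 80 g, loose on the wheel. From below: bearing foot 30 mm across, 2.5 mm high; drum-shaped foot 40 mm across, 2.5 to 22 mm (side upright from 3.5 to 19 mm: tap here); waist 17 mm across; knob 31 mm across at 45 mm. Rocks on its bearing, topples if pushed high up; pushed low on the drum it slides at 0.3 to 0.8 N. Origin: centre of its underside; z up its axis
- banding_wheel: low modeller's turntable fixed to the bench, its head locked so that it does not turn. Dark base 120 mm across, column, flat round grey head 130 mm across, 10 mm thick, its top 60 mm above the bench. Three thin dark rings are marked flat on the head about its centre, radius 28, 43 and 57 mm. Origin: centre of the underside of its base; z up
- wheel_centre (a point): the centre of the rings, on top of the wheel's head, 60 mm above the bench
- pin_tin: bystander: round closed tin, 57 mm across and 72 mm tall; origin at the centre of its underside
- plaster_block: bystander: square cast plaster block, 48 x 48 x 20 mm, lying on the bench; origin at the centre of its underside
- dropper_bottle: bystander: brown dropper bottle with black rubber bulb, 33 mm across and 102 mm tall; origin at the centre of its underside
Things that resemble listed ones, but are neither listed nor needed, are in the scene too. Leave any turquoise look-alike of the finial alone. What is shaped like the banding_wheel but blue is not meant.

How it is judged:
By the outcome, as a careful person would: the job done as asked, in the order asked, and still so for the second after the job is handed in, with the robot touching nothing.
It also fails if it takes over 42 s, if anything falls off the work surface, if the arm or the gripper's body presses on something with over 40 N, if the wrist force passes 120 N, or if a joint passes its speed limit or range.

## Working session

There is one attempt and no reset: what is moved stays moved. The work goes in short steps, Python scripts to look and compute and a shell command to move; the robot and the scene stay as the last step left them, time stands still between calls to the robot, and variables do not carry over. Pictures are saved under pics/ and viewed, and the job is handed in when it is done.

```bash
mkdir -p pics
python3 - <<'E'
from station import readout, imaging
import cv2
s=readout.get_state()
print({k:s[k] for k in('time_s','tcp_pos','tcp_rot','force','width')})
for n in("scene","top","wrist"):
    c=imaging.read_camera(n); cv2.imwrite(f'pics/{n}0.png',c['image'])
    print(n,{k:v for k,v in c.items() if k!='image'})
E
```

```text
{'time_s': 0.0, 'tcp_pos': array([0.22856133, 0.66126895, 0.23231223]), 'tcp_rot': array([[-9.45141139e-01,  3.26662092e-01, -3.25023297e-04],
       [ 3.26662254e-01,  9.45140657e-01, -9.54089459e-04],
       [-4.47212615e-06, -1.00792204e-03, -9.99999492e-01]]), 'force': array([ 0.32592141, -0.84304333,  0.79862102]), 'width': 0.9994516308863264}
scene {'fov_y': 54.62136812854391, 'cx': 317.9993598633216, 'cy': 194.929754606083, 'k1': -0.005950324389712723, 'cam_to_world': array([[ 0.59626411, -0.56424338,  0.57105036, -0.00401065],
       [-0.80274203, -0.42670258,  0.41656949, -0.34366602],
       [ 0.00862209, -0.70679157, -0.70736931,  0.70022419],
       [ 0.        ,  0.        ,  0.        ,  1.        ]])}
top {'fov_y': 51.29268019343223, 'cx': 316.97932828531214, 'cy': 197.11417247188433, 'k1': -0.02616843251116473, 'cam_to_world': array([[-1.45134940e-02, -9.75818369e-01,  2.18100594e-01,
         2.25321816e-01],
       [-9.99892181e-01,  1.46510589e-02, -9.86502265e-04,
        -2.69969676e-03],
       [-2.23275763e-03, -2.18091396e-01, -9.75925795e-01,
         1.20346968e+00],
       [ 0.00000000e+00,  0.00000000e+00,  0.00000000e+00,
         1.00000000e+00]])}
wrist {'fov_y': 60.89078633300248, 'cx': 314.0623162043327, 'cy': 204.7082856815901, 'k1': -0.022048095293052503, 'T_tool_cam': array([[-1.25546321e-04, -9.59685358e-01, -2.81076498e-01,
         7.92247620e-02],
       [ 9.99999939e-01, -2.87980137e-05, -3.48336777e-04,
         3.54557879e-04],
       [ 3.26199260e-04, -2.81076525e-01,  9.59685303e-01,
        -1.52573007e-01],
       [ 0.00000000e+00,  0.00000000e+00,  0.00000000e+00,
         1.00000000e+00]])}
```

View pics/scene0.png

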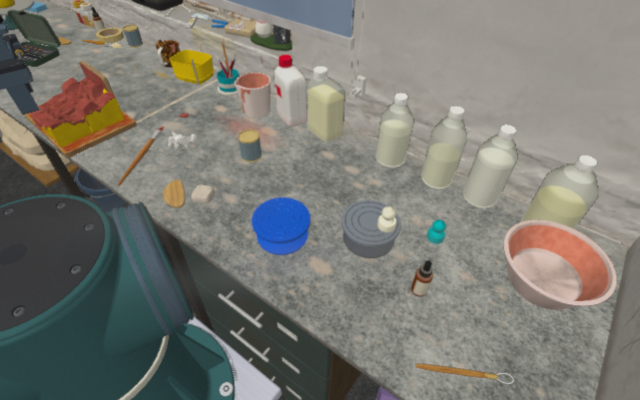

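View pics/top0.png

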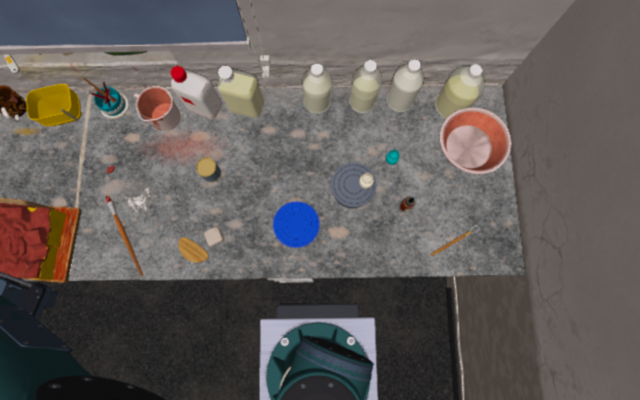

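View pics/wrist0.png

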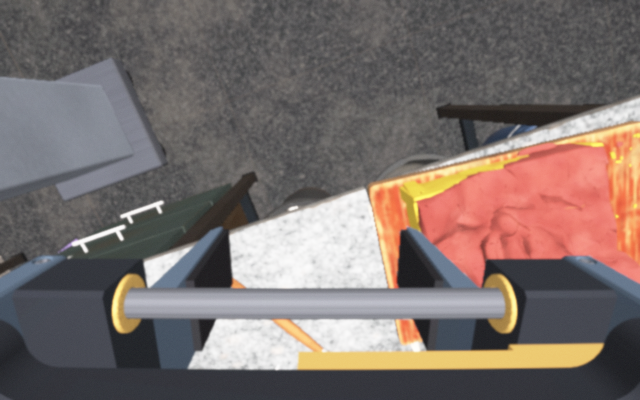

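```bash
cat > h.py <<'E'
import numpy as np, cv2
def K(c):
    h=c['image'].shape[0]; f=h/2/np.tan(np.radians(c['fov_y'])/2)
    return f
def ray(c,u,v):
    f=K(c); d=np.array([(u-c['cx'])/f,(v-c['cy'])/f]); s=d.copy()
    for _ in range(20): s=d/(1+c['k1']*(s@s))
    return np.array([s[0],s[1],1])
def pose(c,st=None):
    if 'cam_to_world' in c: return c['cam_to_world']
    T=np.eye(4);T[:3,:3]=st['tcp_rot'];T[:3,3]=st['tcp_pos'];return T@c['T_tool_cam']
def onplane(c,u,v,z,st=None):
    T=pose(c,st); d=T[:3,:3]@ray(c,u,v); o=T[:3,3]
    return o+d*(z-o[2])/d[2]
def proj(c,P,st=None):
    T=pose(c,st); p=(np.asarray(P,float)-T[:3,3])@T[:3,:3]
    s=p[...,:2]/p[...,2:]; r2=(s**2).sum(-1,keepdims=True)
    return s*(1+c['k1']*r2)*K(c)+[c['cx'],c['cy']]
def circ(x,y,z,r,n=90):
    a=np.linspace(0,2*np.pi,n); return np.stack([x+r*np.cos(a),y+r*np.sin(a),z+0*a],-1)
def crop(img,x0,y0,w,h,k): return cv2.resize(img[y0:y0+h,x0:x0+w],None,fx=k,fy=k,interpolation=cv2.INTER_CUBIC)
E
python3 - <<'E'
from h import *
from station import imaging
t=imaging.read_camera('top'); s=imaging.read_camera('scene')
cv2.imwrite('pics/t1.png',crop(t['image'],320,140,100,75,8))
cv2.imwrite('pics/s1.png',crop(s['image'],330,190,120,75,6))
for n,u,v,z in(('wheel',353,186,.06),('knob',367,181,.115),('turq',392,157,.04),('bottle',407,204,.05),('tin',207,166,.07),('blue',297,225,.06)): print(n,onplane(t,u,v,z))
E
```

```text
wheel [ 0.51155621 -0.10623661  0.06      ]
knob [ 0.51114098 -0.1395453   0.115     ]
turq [ 0.6023308  -0.22517356  0.04      ]
bottle [ 0.45931903 -0.2582102   0.05      ]
tin [0.57395059 0.30746378 0.07      ]
blue [0.4024982  0.05267108 0.06      ]
```

View pics/t1.png

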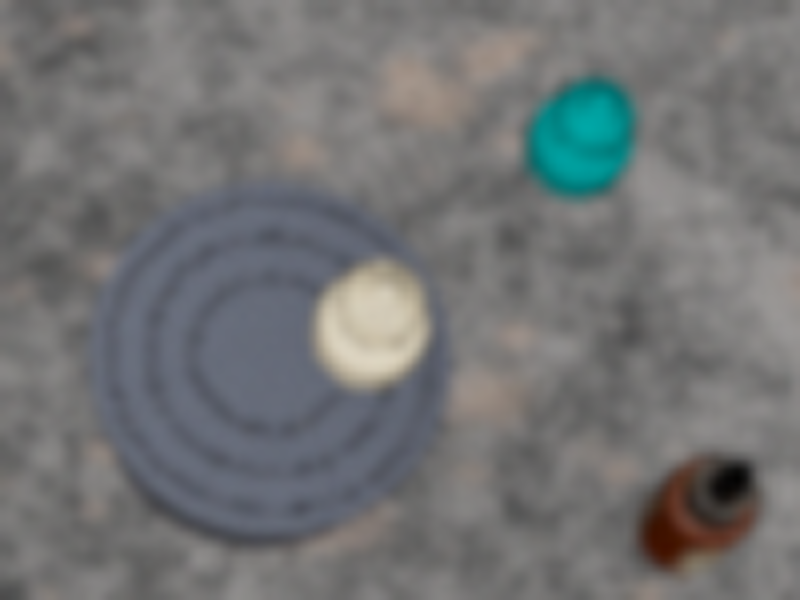

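View pics/s1.png

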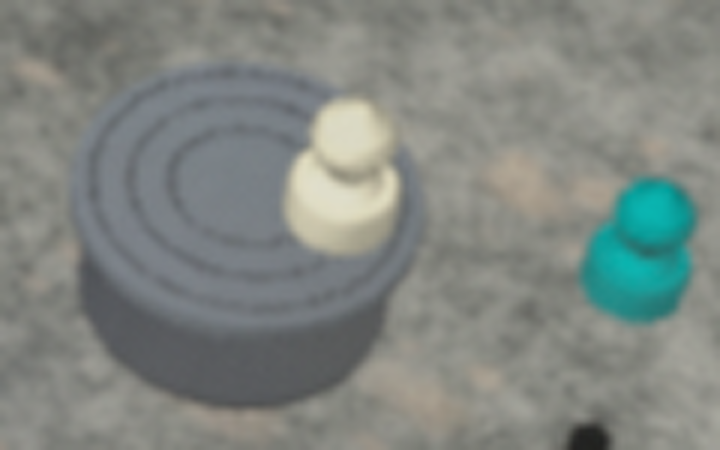

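```bash
cat >> h.py <<'E'
from scipy.optimize import minimize
PROF=[(0,15),(2.5,15),(2.5,19),(3.5,20),(19,20),(22,17),(27,8.5),(33,8.5),(37,12),(45,15.5),(52,12),(58,4)]
def sil(c,x,y,st,win,ss):
    x0,y0,w,h=win; m=np.zeros((h*ss,w*ss),np.uint8); hulls=[]
    C=[proj(c,circ(x,y,.06+z/1000,r/1000,40),st) for z,r in PROF]
    for a,b in zip(C[:-1],C[1:]):
        P=(np.vstack([a,b])-[x0,y0]+.5)*ss-.5
        cv2.fillConvexPoly(m,cv2.convexHull(np.round(P*16).astype(np.int32)),255,shift=4)
    return cv2.resize(m,(w,h),interpolation=cv2.INTER_AREA)/255.
def cream(img):
    f=img.astype(float); b,g,r=f[...,0],f[...,1],f[...,2]
    return np.clip(((r-b)-5)/20,0,1)*np.clip((g-100)/40,0,1)
def fitfin(c,win,x,y,st=None,ss=6):
    x0,y0,w,h=win; M=cream(c['image'][y0:y0+h,x0:x0+w])
    f=lambda p:((sil(c,p[0]/1000,p[1]/1000,st,win,ss)-M)**2).sum()
    r=minimize(f,[x*1000,y*1000],method='Nelder-Mead',options=dict(initial_simplex=[[x*1000,y*1000],[x*1000+6,y*1000],[x*1000,y*1000+6]],xatol=.05,fatol=.01))
    return r.x/1000,r.fun,M.sum()
def fitrings(c,x,y,st=None,rad=(28,43,57),fin=None,finr=.03):
    g=cv2.GaussianBlur(cv2.cvtColor(c['image'],cv2.COLOR_BGR2GRAY),(0,0),.7).astype(np.float32)
    def f(p):
        t=0;n=0
        for r in rad:
            for s,dr in((2,0),(-1,-4),(-1,4)):
                P=circ(p[0]/1000,p[1]/1000,.06,(r+dr)/1000,180)
                q=proj(c,P,st).astype(np.float32)
                v=cv2.remap(g,q[None,:,0],q[None,:,1],cv2.INTER_LINEAR)[0]
                ok=np.ones(len(P),bool)
                if fin is not None:
                    ctr=proj(c,np.array([fin[0],fin[1],.085]),st); sc=np.linalg.norm(proj(c,np.array([fin[0],fin[1]+finr,.085]),st)-ctr)
                    ok=np.linalg.norm(q-ctr,axis=1)>1.3*sc
                t+=s*v[ok].mean()
        return t
    best=min(((f((x*1000+i,y*1000+j)),x*1000+i,y*1000+j) for i in range(-12,13,2) for j in range(-12,13,2)))
    r=minimize(f,best[1:],method='Nelder-Mead',options=dict(initial_simplex=[[best[1],best[2]],[best[1]+1.5,best[2]],[best[1],best[2]+1.5]]))
    return r.x/1000,r.fun
def draw(c,fin,w,win,k,fn,st=None):
    im=crop(c['image'],*win,k)
    def pl(P,col): cv2.polylines(im,[np.round(((proj(c,P,st)-win[:2]+.5)*k-.5)).astype(np.int32)],True,col,1)
    for r in(28,43,57,65): pl(circ(*w,.06,r/1000),(0,0,255))
    if fin is not None:
        for z,r in((3.5,20),(19,20),(45,15.5)): pl(circ(*fin,.06+z/1000,r/1000),(0,255,0))
    cv2.imwrite(fn,im)
E
python3 - <<'E'
from h import *
from station import imaging
for n,win in(('top',(320,140,100,75)),('scene',(330,190,120,75))):
    c=imaging.read_camera(n)
    w2=(350,160,36,36) if n=='top' else (372,200,32,36)
    F,e,m=fitfin(c,w2,.511,-.135); W,e2=fitrings(c,.511,-.106,fin=F)
    print(n,F,e,m,W,e2,'off mm',(F-W)*1000)
    draw(c,F,W,win,8 if n=='top' else 6,f'pics/ov_{n}.png')
E
```

```text
top [ 0.52384613 -0.14158486] 24.422233120674743 203.25250000000003 [ 0.51835722 -0.10822154] -30.730361938476562 off mm [  5.48890792 -33.36331966]
scene [ 0.52599245 -0.14020611] 12.70832711457132 402.885 [ 0.51927539 -0.10640119] -41.069129943847656 off mm [  6.71705516 -33.80492768]
```

View pics/ov_top.png

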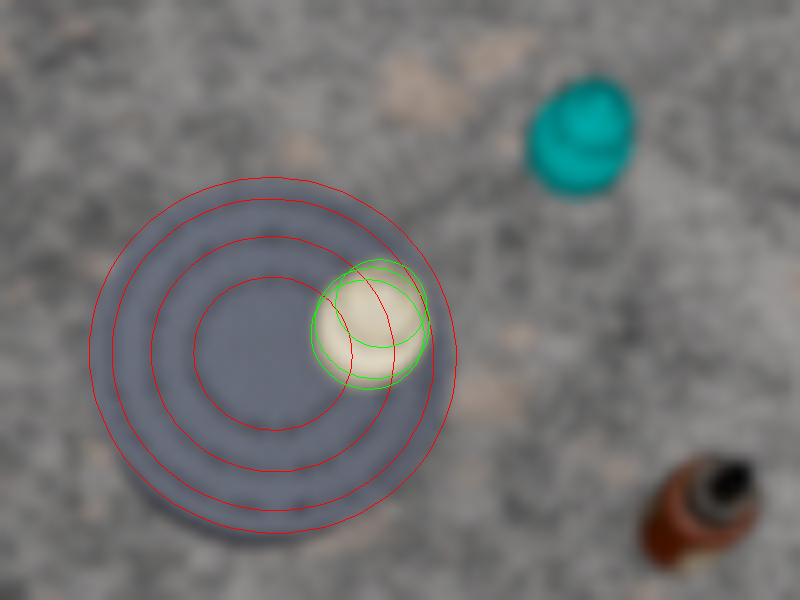

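View pics/ov_scene.png

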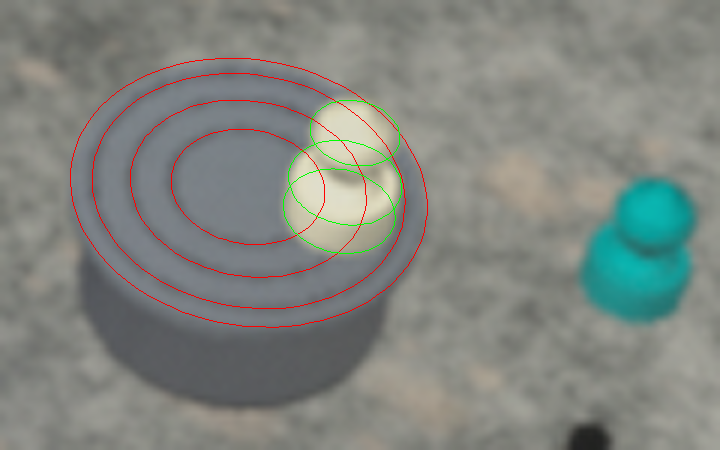

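```bash
python3 -m jog '[[[-2.77,-2.80,0,0,0,0,1],[-2.77,-2.80,0,0,0,0,1],[-2.77,-2.80,0,0,0,0,1],[-2.77,-2.80,0,0,0,0,1],[-2.77,-2.80,0,0,0,0,1],[-2.77,-2.80,0,0,0,0,1],[-2.77,-2.80,0,0,0,0,1],[-2.77,-2.80,0,0,0,0,1],[-2.77,-2.80,0,0,0,0,1],[-2.77,-2.80,0,0,0,0,1],[-2.77,-2.80,0,0,0,0,1],[-2.77,-2.80,0,0,0,0,1],[-2.77,-2.80,0,0,0,0,1],[-1.93,-3.19,0,0,0,0,1],[-1.93,-3.19,0,0,0,0,1],[-1.93,-3.19,0,0,0,0,1],[-1.93,-3.19,0,0,0,0,1],[-1.93,-3.19,0,0,0,0,1]]]' 10
```

```text
time_s: 1.85
tcp_pos: [0.4893, 0.0158, 0.2332]
tcp_rot: [[-0.945, 0.327, 0.001], [0.327, 0.945, 0.0], [-0.001, 0.0, -1.0]]
force: [1.0, 0.1, -0.3]
width: 0.007
```

```bash
python3 -m jog '[[[-1.92,-3.16,0,0,0,0,1],[-1.92,-3.16,0,0,0,0,1],[-1.92,-3.16,0,0,0,0,1],[-1.92,-3.16,0,0,0,0,1],[-1.92,-3.16,0,0,0,0,1],[-1.92,-3.16,0,0,0,0,1],[0,0,0,0,0,0.117,1],[0,0,0,0,0,0.117,1],[0,0,0,0,0,0.117,1],[0,0,0,0,0,0.117,1],[0,0,0,0,0,0.117,1],[0,0,0,0,0,0.117,1],[0,0,0,0,0,0.117,1],[0,0,0,0,0,0.117,1],[0,0,0,0,0,0.117,1],[0,0,0,0,0,0,1],[0,0,0,0,0,0,1]]]'
python3 - <<'E'
from h import *
from station import imaging,readout
st=readout.get_state();c=imaging.read_camera('wrist');cv2.imwrite('pics/w2.png',c['image'])
print(st['tcp_pos'],st['tcp_rot'],proj(c,np.array([[.525,-.141,.06],[.519,-.107,.06]]),st))
E
```

```text
time_s: 3.27
tcp_pos: [0.5362, -0.1992, 0.233]
tcp_rot: [[-0.188, 0.982, 0.0], [0.982, 0.188, -0.0], [-0.0, 0.0, -1.0]]
force: [0.0, -0.1, -0.1]
width: 0.002
[ 0.53616064 -0.19916456  0.23296934] [[-1.87598342e-01  9.82245825e-01  4.08207553e-05]
 [ 9.82245824e-01  1.87598344e-01 -4.83173103e-05]
 [-5.51173824e-05  3.10317691e-05 -9.99999998e-01]] [[313.44840789 127.90814149]
 [313.95881218  89.15094343]]
```

View pics/w2.png

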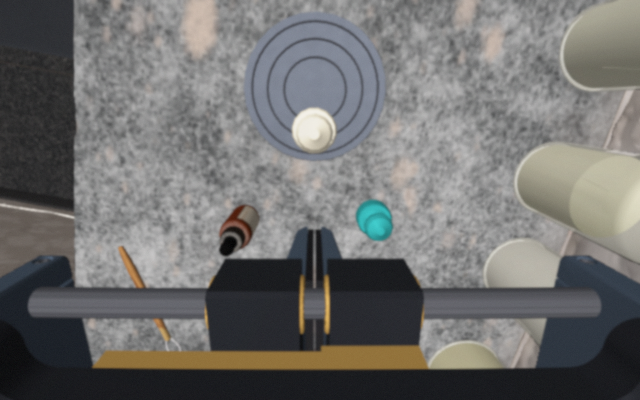

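```bash
cat > m.py <<'E'
from h import *
from station import imaging,readout
import sys
st=readout.get_state();c=imaging.read_camera('wrist')
x,y=float(sys.argv[1]),float(sys.argv[2])
u=proj(c,np.array([x,y,.085]),st); a=int(sys.argv[4]) if len(sys.argv)>4 else 32
win=(int(u[0])-a,max(0,int(u[1])-a),2*a,2*a)
F,e,m=fitfin(c,win,x,y,st,4); W,e2=fitrings(c,.519,-.107,st,fin=F)
p,R=st['tcp_pos'],st['tcp_rot']
print('t',st['time_s'],'tcp',p.round(4),'f',st['force'].round(2),'F',F.round(4),e,m,'W',W.round(4),e2,'off',((F-W)*1000).round(1))
print('tool-frame horizontal F-tcp mm',((F-p[:2])@R[:2,:2]*1000).round(1),'W-F',((W-F)@R[:2,:2]*1000).round(1), 'tipz front corner',(p+R@[.016,0,.019])[2],'rear',(p+R@[-.016,0,.019])[2])
w=(170,0,300,225); draw(c,F,W,w,2,sys.argv[3],st)
E
python3 m.py .525 -.141 pics/w3.png
```

```text
t 3.3167 tcp [ 0.5362 -0.1992  0.233 ] f [ 0.15 -0.02  0.07] F [ 0.5253 -0.142 ] 340.9190796742839 1038.78875 W [ 0.5197 -0.1075] -217.68287658691406 off [  5.7 -34.5]
tool-frame horizontal F-tcp mm [58.2  0.1] W-F [34.9  0.9] tipz front corner 0.21397856813301466 rear 0.21398041653729977
```

View pics/w3.png

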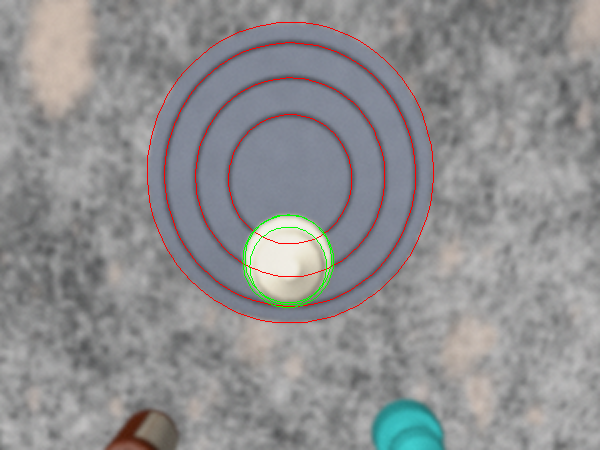

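```bash
python3 -m jog '[[[0,0,0,0,0.1,0,1],[-0.246,0,2.45,0,0,0,1],[-0.246,0,2.45,0,0,0,1],[-0.246,0,2.45,0,0,0,1],[-0.246,0,2.45,0,0,0,1],[-0.246,0,2.45,0,0,0,1],[-0.246,0,2.45,0,0,0,1],[0,0,0,0,0,0,1],[0,0,0,0,0,0,1]]]'; python3 m.py .5253 -.142 pics/w4.png 60
```

```text
time_s: 4.12
tcp_pos: [0.5356, -0.1989, 0.0847]
tcp_rot: [[-0.185, 0.983, -0.02], [0.978, 0.186, 0.099], [0.101, -0.002, -0.995]]
force: [-0.2, -0.4, 0.2]
width: 0.001
t 4.1167 tcp [ 0.5356 -0.1989  0.0847] f [-0.24 -0.35  0.21] F [ 0.5256 -0.1419] 1064.4795194534554 3769.72375 W [ 0.5198 -0.1072] -277.05853271484375 off [  5.8 -34.7]
tool-frame horizontal F-tcp mm [57.6  0.7] W-F [35.   0.8] tipz front corner 0.06741666512150545 rear 0.06417908257956144
```

Run:
```python
from h import *
from station import imaging
c=imaging.read_camera('wrist');cv2.imwrite('pics/w4f.png',c['image'])
c=imaging.read_camera('scene');cv2.imwrite('pics/s4.png',crop(c['image'],300,120,200,150,4))
```

```text
(no output)
```

View pics/w4f.png

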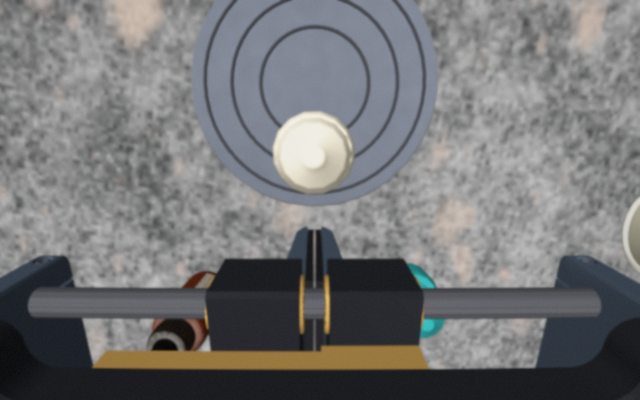

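View pics/s4.png

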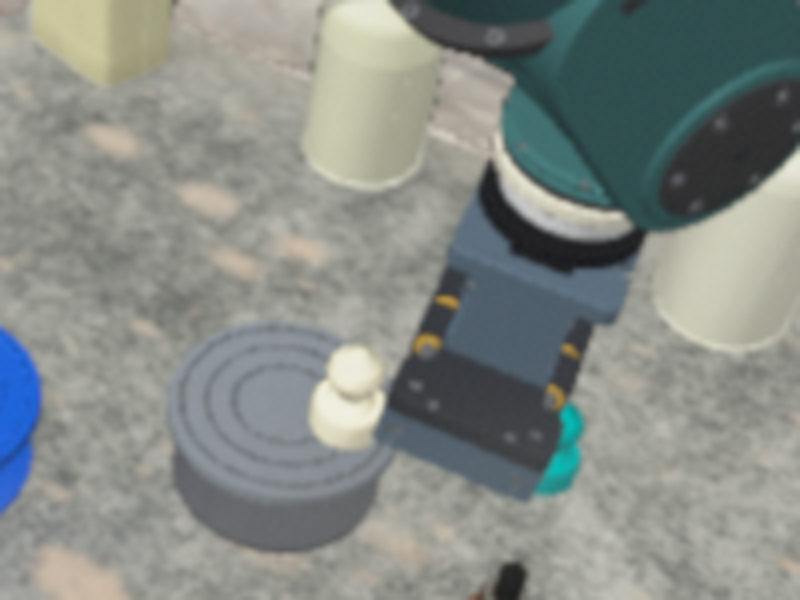

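```bash
python3 -m jog '[[[0.34,0.07,0.034,0,0,0,1],[0.34,0,0.034,0,0,0,1],[0.34,0,0.034,0,0,0,1],[0.34,0,0.034,0,0,0,1],[0.34,0,0.034,0,0,0,1],[0.1,0,0.01,0,0,0,1],[0.1,0,0.01,0,0,0,1],[0.1,0,0.01,0,0,0,1],[0.1,0,0.01,0,0,0,1],[0.1,0,0.01,0,0,0,1],[0.1,0,0.01,0,0,0,1],[0,0,0,0,0,0,1]]]'; python3 m.py .5253 -.142 pics/w5.png 60
```

```text
time_s: 5.27
tcp_pos: [0.5326, -0.1762, 0.0852]
tcp_rot: [[-0.183, 0.983, -0.018], [0.978, 0.184, 0.098], [0.1, -0.0, -0.995]]
force: [0.7, -0.4, 0.0]
width: 0.007
t 5.2667 tcp [ 0.5326 -0.1762  0.0852] f [ 0.71 -0.37  0.03] F [ 0.525  -0.1379] 1282.7197892805652 3559.165 W [ 0.5196 -0.1073] -323.96441650390625 off [  5.4 -30.6]
tool-frame horizontal F-tcp mm [38.9 -0.4] W-F [30.9  0.3] tipz front corner 0.06789524364672118 rear 0.0647007829028963
```

View pics/w5.png

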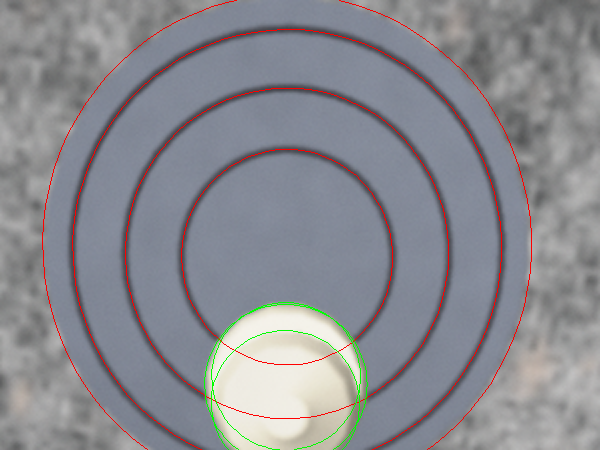

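```bash
python3 -m jog '[[[0.1,0,0.01,0,0,0,1],[0.1,0,0.01,0,0,0,1],[0.1,0,0.01,0,0,0,1],[0.1,0,0.01,0,0,0,1],[0.1,0,0.01,0,0,0,1],[0.1,0,0.01,0,0,0,1],[0.1,0,0.01,0,0,0,1],[0.1,0,0.01,0,0,0,1],[0.1,0,0.01,0,0,0,1],[0.1,0,0.01,0,0,0,1],[-0.2,0,-0.02,0,0,0,1],[-0.2,0,-0.02,0,0,0,1],[0,0,0,0,0,0,1]]]'; python3 m.py .523 -.128 pics/w6.png 60
```

```text
time_s: 6.4
tcp_pos: [0.5316, -0.1707, 0.0852]
tcp_rot: [[-0.183, 0.983, -0.018], [0.978, 0.184, 0.098], [0.1, 0.0, -0.995]]
force: [-1.0, 0.6, -1.0]
width: 0.006
t 6.4 tcp [ 0.5316 -0.1707  0.0852] f [-1.01  0.63 -0.96] F [ 0.5237 -0.1277] 1212.6614819192137 3419.4825 W [ 0.5041 -0.1071] -59.56315612792969 off [ 19.5 -20.6]
tool-frame horizontal F-tcp mm [43.5  0.1] W-F [ 23.7 -15.4] tipz front corner 0.0679090290827072 rear 0.06471520993699775h.py:52: RuntimeWarning: Mean of empty slice.
  t+=s*v[ok].mean()
  ret = ret.dtype.type(ret / rcount)
```

View pics/w6.png

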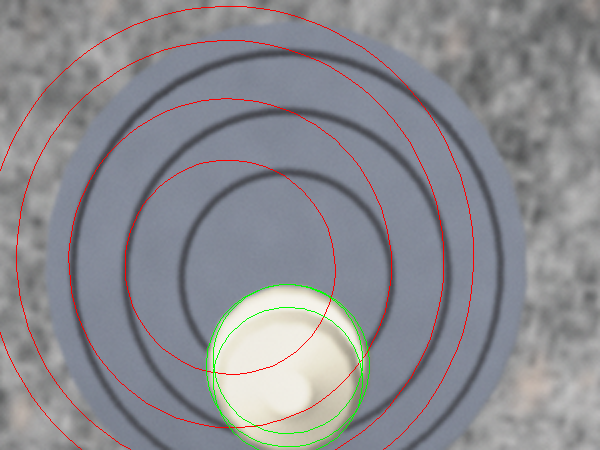

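```bash
sed -i 's/>1.3\*sc/>1.0*sc/; s/t+=s\*v\[ok\].mean()/t+=s*v[ok].mean() if ok.sum()>20 else 0/' h.py
python3 -m jog '[[[0.2,0,0.02,0,0,0,1],[0.15,0,0.015,0,0,0,1],[0.1,0,0.01,0,0,0,1],[0.1,0,0.01,0,0,0,1],[0.1,0,0.01,0,0,0,1],[0.1,0,0.01,0,0,0,1],[0.1,0,0.01,0,0,0,1],[0.1,0,0.01,0,0,0,1],[0.1,0,0.01,0,0,0,1],[0.1,0,0.01,0,0,0,1],[0.1,0,0.01,0,0,0,1],[0.1,0,0.01,0,0,0,1],[0.1,0,0.01,0,0,0,1],[0.1,0,0.01,0,0,0,1],[-0.2,0,-0.02,0,0,0,1],[-0.2,0,-0.02,0,0,0,1],[0,0,0,0,0,0,1]]]'; python3 m.py .5215 -.117 pics/w7.png 60
```

```text
time_s: 7.87
tcp_pos: [0.5295, -0.1594, 0.0853]
tcp_rot: [[-0.183, 0.983, -0.018], [0.978, 0.184, 0.098], [0.1, 0.0, -0.995]]
force: [0.5, 0.1, 0.9]
width: 0.005
t 7.8667 tcp [ 0.5295 -0.1594  0.0853] f [0.52 0.06 0.91] F [ 0.5218 -0.1162] 1214.3266973531815 3410.215 W [ 0.5196 -0.1074] -300.78924560546875 off [ 2.2 -8.8]
tool-frame horizontal F-tcp mm [43.7  0.3] W-F [ 9.  -0.5] tipz front corner 0.06796153375970942 rear 0.06477074626803828
```

View pics/w7.png

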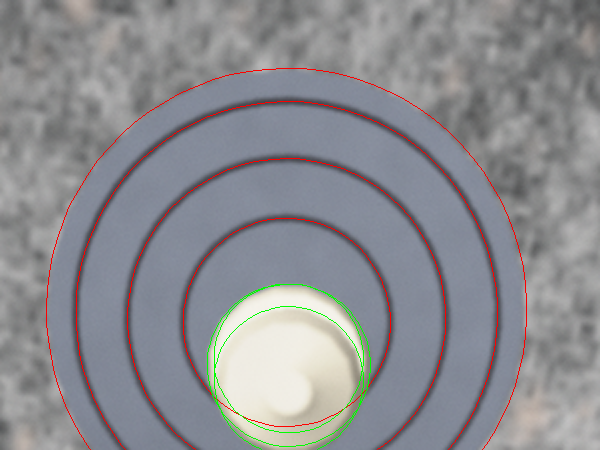

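```bash
python3 -m jog '[[[0.2,0,0.02,0,0,0,1],[0.1,0,0.01,0,0,0,1],[0.1,0,0.01,0,0,0,1],[0.1,0,0.01,0,0,0,1],[0.1,0,0.01,0,0,0,1],[0.1,0,0.01,0,0,0,1],[0.1,0,0.01,0,0,0,1],[0.1,0,0.01,0,0,0,1],[0.1,0,0.01,0,0,0,1],[0.1,0,0.01,0,0,0,1],[0.1,0,0.01,0,0,0,1],[0.1,0,0.01,0,0,0,1],[-0.2,0,-0.02,0,0,0,1],[-0.4,0,-0.04,0,0,0,1],[-0.5,0,-0.05,0,0,0,1],[0,0,0,0,0,0,1]]]'; python3 m.py .520 -.108 pics/w8.png 60
```

```text
time_s: 9.25
tcp_pos: [0.5294, -0.158, 0.0853]
tcp_rot: [[-0.183, 0.983, -0.018], [0.978, 0.183, 0.098], [0.099, 0.0, -0.995]]
force: [0.3, -0.8, 0.3]
width: 0.011
t 9.25 tcp [ 0.5294 -0.158   0.0853] f [ 0.26 -0.84  0.32] F [ 0.5203 -0.1076] 1148.5540187001393 3444.96875 W [ 0.5193 -0.107 ] -314.4633483886719 off [ 1.  -0.6]
tool-frame horizontal F-tcp mm [51.   0.3] W-F [ 0.8 -0.9] tipz front corner 0.06799537131827267 rear 0.06481141846995253
```

View pics/w8.png

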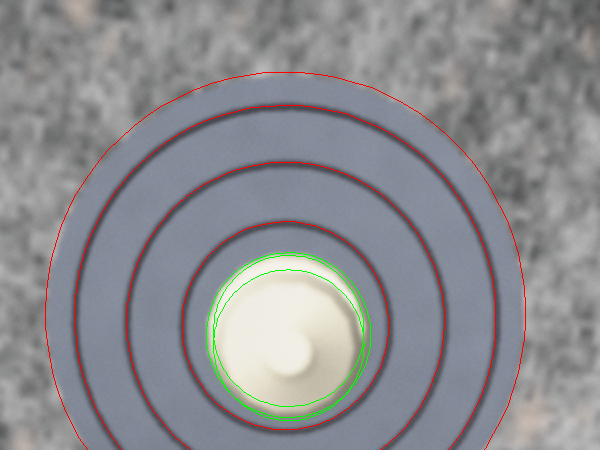

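```bash
python3 -m jog '[[[-0.5,0,-0.05,0,0,0,1],[-0.7,0,-0.07,0,0,0,1],[0.2,0,-2,0,0,0,1],[0.246,0,-2.45,0,0,0,1],[0.246,0,-2.45,0,0,0,1],[0.246,0,-2.45,0,0,0,1],[0.246,0,-2.45,0,0,0,1],[0.246,0,-2.45,0,0,0,1],[0,0,0,0,0,0,1],[0,0,0,0,0,0,1],[0,0,0,0,0,0,1]]]'; python3 m.py .520 -.108 pics/w9.png 40
python3 - <<'E'
from h import *
from station import imaging
c=imaging.read_camera('scene')
F,e,m=fitfin(c,(358,192,36,44),.520,-.108); W,e2=fitrings(c,.519,-.107,fin=F); print(F,e,m,W,e2)
draw(c,F,W,(300,160,150,110),5,'pics/s9.png')
cv2.imwrite('pics/t9.png',imaging.read_camera('top')['image'])
E
```

```text
time_s: 10.22
tcp_pos: [0.5309, -0.1691, 0.2279]
tcp_rot: [[-0.183, 0.983, -0.019], [0.978, 0.184, 0.098], [0.1, -0.0, -0.995]]
force: [0.2, 0.1, -0.1]
width: 0.006
t 10.2167 tcp [ 0.5309 -0.1691  0.2279] f [ 0.2   0.08 -0.12] F [ 0.5201 -0.1073] 290.3914129181085 1057.5 W [ 0.5195 -0.107 ] -262.322021484375 off [ 0.6 -0.3]
tool-frame horizontal F-tcp mm [62.4  0.7] W-F [ 0.4 -0.6] tipz front corner 0.2105519355333436 rear 0.20735008435314836
[ 0.52012453 -0.1058775 ] 17.411420435049017 382.18625 [ 0.51956746 -0.106096  ] -46.423828125
```

View pics/s9.png

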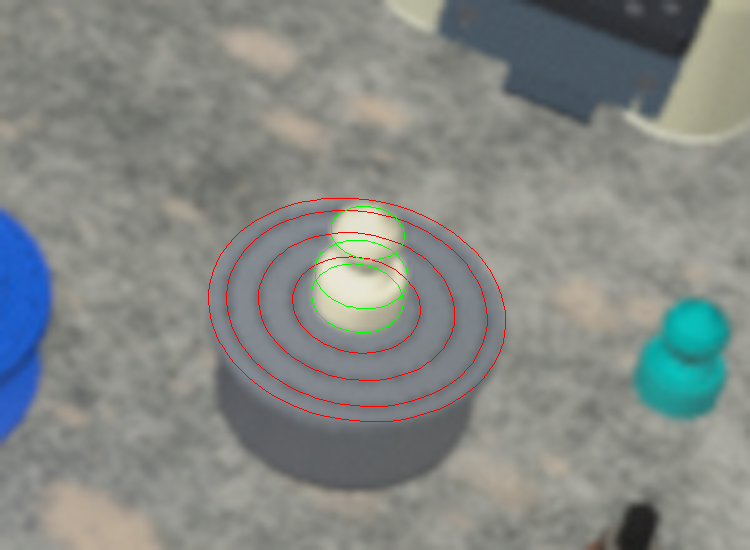

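View pics/w9.png

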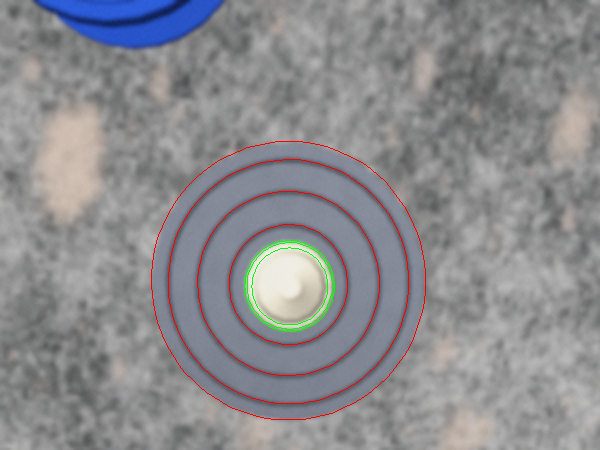

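View pics/t9.png

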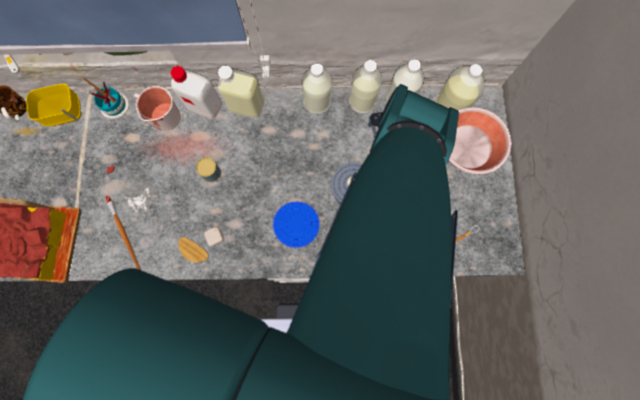

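Run:
```python
from station import arm
print(arm.job_done())
```

```text
the job is handed in; nothing more can be done
None
```

The finial now stands upright inside the smallest ring. I moved it about 35 mm with four slow, low fingertip taps, with the gripper shut and contact about 8 mm above the head. I handed the job in at about 10.5 s, with the arm clear above the wheel and touching nothing.

- **Position:** after the retreat, the wrist camera put the foot within 0.7 mm of the ring centre, and the scene camera within about 0.6 mm. The allowance is 8 mm.
- **Upright and still:** the finial matched its upright outline in both views. Its position changed by only about 0.4 mm between the last tap and the final check.
- **Bystanders:** the turquoise look-alike and the bottle show at the same pixels as before in the scene picture. The tin and the plaster block look unmoved in the top view.
- **Checks that failed or disagreed:** one ring fit, midway, was visibly wrong because its mask covered too much. I used the earlier wheel position for that step and fixed the mask. At the end the arm hid the wheel from the top camera, so only the wrist and scene cameras made the final position check. Those two cameras differ by about 1.5 mm in absolute position, which is within calibration.

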